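Pack out the set-back stop and hold the bracket for tacking

TASK

The steel bracket has to sit square for tacking, but one of the two stops it goes against is 16 mm shorter than the other. Take the yellow spacer out of the rack and stand it in the gap between the shorter stop and the bracket, the only place wide enough for it (never try it at the longer stop), then slide the bracket flat along the plate until it bears squarely on the longer stop and on the spacer, and finish with the gripper still firmly pressing it there, off the spacer. Leave the other spacers and everything else on the table where they are.

Things in the scene. Friction and masses are not known exactly. Their poses are not given: they have to be found in the camera images.
- fixture: Fixed dark steel tooling plate, 200 (x) x 240 (y) x 15 mm, held by two low strap clamps at its far (+x) corners; carries stops and bracket. Origin: centre of its underside, on the table. Its x axis points away from the robot, from the bracket to the stops; its y runs along the line of the two stops.
- stop_long: The longer stop: fixed green-painted steel block on the plate, 66 (x) x 36 (y) x 30 mm high, 120 mm from the other along the plate's y (which is on the left varies). Origin: on its underside (plate top, 15 mm above the table). Its working face is the plane x = -36 mm of its frame, towards the bracket. Axes parallel to the plate's.
- stop_short: The shorter, set-back stop: like stop_long but 50 mm long; its working face is the plane x = -20 mm of its frame, 16 mm farther back than the longer stop's. The two stops' origins are level along the plate's x.
- bracket: Loose folded angle of bright bare steel, 0.8 kg. Flange 170 (y) x 34 high x 6 mm, its front face (x = 0) towards the stops; foot 6 mm thick, lying on the plate, reaches to x = -80 mm, robot side. Origin: middle of the front face's lower edge; x to the stops, z up. Starts square within 3 degrees, face 9 to 11.5 mm clear of the longer stop, 25 to 27.5 mm of the shorter. Slides under about 2 to 4 N; pushed high it could tip.
- spacer_yellow: The 16 mm spacer, loose, about 0.2 kg: upright steel block 16 (its x) x 36 (its y) x 42 mm high with a bright yellow handle 16 x 24 x 36 mm on top, 78 mm high in all. Origin: centre of its underside; z up. Stands in one of the rack's three slots at the start (which one varies).
- spacer_red: A 12 mm thick spacer with a red handle, otherwise the same shape; not needed, stays in the rack.
- spacer_blue: A 20 mm thick spacer with a blue handle, otherwise the same shape; not needed, stays in the rack.
- rack: Fixed wooden spacer rack to the left or the right of the plate, 50 (x) x 190 (y) x 18 mm high; three slots in a row at y = -60, 0 and +60 mm of its frame, each 24 (x) x 39 (y) mm and 12 mm deep (floor 6 mm above the table). Origin: centre of its underside. The spacers stand in the slots with their axes nearly parallel to the rack's, the 36 mm side along its y.
- bin: Fixed open blue parts bin, 150 x 110 x 45 mm, on the side of the plate opposite to the rack. Origin: centre of its underside.
- stub_a: Loose steel tube stub 48 mm diameter, 60 mm high, standing in the bin; stays. Origin: centre of its underside.
- stub_b: A second such stub; stays.
- screwdriver: Loose screwdriver with yellow handle, about 200 mm long, lying beyond the plate; stays. Origin: under its middle.
- magnet: Loose red welding magnet, cross-shaped, 85 x 85 x 16 mm, lying beyond the plate; stays. Origin: centre of its underside.
Things that resemble listed ones, but are neither listed nor needed, are in the scene too. What is shaped like the spacer_yellow but orange is not meant. Leave any brown look-alike of the bracket alone.

How it is judged:
On the way, in this order (a step that is already met when the one before it is completed fails the run):
1. the yellow spacer stands upright on the plate in the gap between the shorter stop and the bracket (y of spacer_yellow in the frame of stop_short between -0.012 and 0.012 m and z of spacer_yellow in the frame of stop_short between -0.003 and 0.003 m and angle between spacer_yellow's own z axis and vertical below 0.06 rad and x of spacer_yellow in the frame of stop_short between -0.048 and -0.026 m and x of spacer_yellow in the frame of bracket above 0.006 m and angle between the x axis of spacer_yellow and the x axis of stop_short, either way round below 0.25 rad), for 0.2 s.
2. the gripper presses the bracket against the longer stop and the spacer (contact force between bracket and spacer_yellow above 1 N and contact force between bracket and stop_long above 1 N and contact force between spacer_yellow and stop_short above 1 N and contact force between the fingers and bracket above 2 N), for 0.2 s.
At the end, for the whole second after the job is handed in: Yellow spacer upright on the plate against the shorter stop (2 mm, 0.04 rad, centred within 12 mm), not touched by the robot; bracket flat, at rest, within 2 mm of the longer stop, parallel within 0.02 rad; fingers press it with over 2 N; bracket, spacer and both stops bear over 1 N each (all of step 2 and y of spacer_yellow in the frame of stop_short between -0.012 and 0.012 m and z of spacer_yellow in the frame of stop_short between -0.003 and 0.003 m and angle between spacer_yellow's own z axis and vertical below 0.06 rad and x of spacer_yellow in the frame of stop_short between -0.03 and -0.026 m and angle between the x axis of spacer_yellow and the x axis of stop_short, either way round below 0.04 rad and angle between the x axis of bracket and the x axis of stop_short, either way round below 0.02 rad and angle between bracket's own z axis and vertical below 0.03 rad and x of bracket in the frame of stop_long between -0.038 and -0.034 m and z of bracket in the frame of stop_long between -0.003 and 0.003 m and linear speed of bracket below 0.01 m/s and contact force between each of the arm, the fingers and spacer_yellow below 0.5 N); the arm keeps its last pose, push and grip.
It fails at once if the spacer is forced in at the longer stop (contact force between spacer_yellow and stop_long above 2 N).
It fails at once if the bracket is lifted or tipped (angle between bracket's own z axis and vertical above 0.2 rad or z of bracket in the frame of stop_long above 0.015 m).
It fails at once if another spacer or a bystander is displaced (distance of any of spacer_red, spacer_blue, stub_a, stub_b, screwdriver, magnet from where it was at the start of the episode above 0.025 m).
It also fails if it takes over 51 s, if anything falls off the work surface, if the arm or the gripper's body presses on something with over 40 N, if the wrist force passes 120 N, or if a joint passes its speed limit or range.

ROBOT

A 6-joint arm with a two-finger parallel gripper is mounted at the origin on the work surface. World frame = base frame: x ahead of the robot, y to its left, z up, the work surface at z = 0. Lengths are in m, angles in rad, forces in N, time in s.
With the tool pointing down it reaches from about 0.3 to 0.775 m from the base axis. Payload 14.6 kg.
Tool frame: the origin (TCP) lies on the centre line of the jaws, within the pads' length; the fingertips stand 25 mm ahead of it and the grasp point (between the pads) lies 6 mm ahead of it (ctrl.tip_reach is the distance from the TCP to the fingertips, in m); z points along the fingers, y is the line along which they close (so a half turn about z gives the same grasp; the last joint's range is limited). The gripper opens to 94 mm and grips with 3 to 60 N. Pads are 16 mm wide; open, the fingers measure 119 mm over their backs; the gripper's body (75 mm by 177 mm) begins 78 mm behind the grasp point.
Start: joints at [1.221, 0.3, 1.521, -0, 1.321, -0.067], TCP at [0.153, 0.528, 0.23] pointing down, gripper open.
Joint ranges: [-3.03, 3.03], [-0.79, 2.21], [0.23, 2.52], [-1.04, 4.18], [0, 3.07], [-2.55, 2.55]. Speed limits (rad/s): [2.22, 2.22, 2.57, 3.14, 3.14, 3.14].

INTERFACE

Orientations are given as [roll, pitch, yaw] about the fixed x, y, z axes, in that order (R = Rz(yaw) Ry(pitch) Rx(roll)).
In Python, from station import ctrl gives the robot as it stands. The module is installed in compiled form; this text tells all that it offers.
- The arm moves only by the tool apply_moves, never from a script. Its argument "deltas" is a list of rows, each a list of 7 numbers: the closure in counts, from 0 (fully open) to 255 (shut), then the shift along the world's x, y, z in cm, then the turn, a rotation vector about the world's x, y, z in rad. In form: [[jaw, tx, ty, tz, ax, ay, az], ...]. A call has 1 to 10 rows; each row shifts and turns the commanded pose from where the row before left it; what a row does not reach is not made up. A row lasts 1/10 s, in which the tool goes at most 50 mm and 8.59 degrees, less where a joint would pass 70% of its speed; a pose out of reach is approached as far as the arm can. A call with a gripper value outside its range is refused whole. The fingers move at their own pace and stop on an object; "grip_force" is the grip in N (left out, the last holds). Time passes only in rows, so rows that do not move let the fingers close. It gives the time, the measured TCP pose, the force, the opening and the grip force at its end, in the units of the state.
- ctrl.get_obs(): the state, without advancing time (a new reading comes with each control period).
- ctrl.camera(name): name is "scene" or "side" or "wrist"; returns a dict with "img" (480x640x3 uint8, red, green, blue), "K" (3x3 intrinsics, pixels), "pose" (4x4, takes a point from camera to world coordinates); the wrist camera has in their place "hand_eye" (4x4, takes a point from camera to tool coordinates, whose origin is the TCP and whose axes are the flange's). Camera axes: x right, y up, looking along -z (the intrinsics and any distortion apply to the point x, -y, -z); pixel columns grow to the right and rows downward; lengths in m; the calibration is good to about 2 mm. The wrist camera is an equidistant fisheye: a pixel r from the principal point sees the ray r / f radians off the axis. A picture is of the moment at which its call begins: read the wrist's pose just before it. There is no depth.
- ctrl.hand_in(): hands the job in; it is judged then, once.
The state is a dict: "time_s": time; "qpos": joint angles; "joint_vel": joint speeds; "tau": joint torques, N m; "ee_pos": TCP position; "eef_rot": TCP orientation; "force": force on the tool from outside, world axes, zero at the start; "moment": the same for the moment, N m; "grip_width": finger opening in m; "grip_force": force on a finger pad.
Only numpy, scipy, OpenCV 4.12 (cv2) and the standard library are available. Lean on these libraries where they do the work, as an engineer would, in place of code of your own. Each camera call takes 0.05 s, during which the arm holds its last target. There are 200 camera calls.

## Working session

There is one attempt and no reset: what is moved stays moved. The work goes in short steps, Python scripts to look and compute and a tool call to move; the robot and the scene stay as the last step left them, time stands still between calls to the robot, and variables do not carry over. Pictures are saved under pics/ and viewed, at most 10 in all, crops included, and the job is handed in when it is done.

Besides the shell and the picture viewer there is one more tool, called by a JSON object that holds its "name" and its "arguments". apply_moves: Moves the arm, as the interface text tells. Its arguments: {"type":"object","properties":{"deltas":{"type":"array"},"grip_force":{"type":"number"}},"required":["deltas"]}

```bash
mkdir -p pics; python3 - <<'E'
from station import ctrl
import cv2,numpy as np
np.set_printoptions(precision=4,suppress=True)
d={}
for n in ("scene","side"):
    c=ctrl.camera(n); cv2.imwrite(f"pics/{n}0.png",c["img"][:,:,::-1]); d[n+"K"]=c["K"]; d[n+"P"]=c["pose"]; print(n,[k for k in c],c["K"],c["pose"])
np.savez("cal.npz",**d)
c=ctrl.camera("wrist");print({k:v for k,v in c.items() if k!="img"}); cv2.imwrite("pics/wrist0.png",c["img"][:,:,::-1])
print(ctrl.get_obs(),ctrl.tip_reach)
E
```

```text
scene ['img', 'K', 'pose'] [[482.0983   0.     315.0852]
 [  0.     482.0983 236.5098]
 [  0.       0.       1.    ]] [[-0.0544 -0.6628  0.7468  1.2709]
 [ 0.9985 -0.0326  0.0438 -0.0016]
 [-0.0046  0.7481  0.6636  0.6736]
 [ 0.      0.      0.      1.    ]]
side ['img', 'K', 'pose'] [[600.1197   0.     328.7436]
 [  0.     600.1197 226.3792]
 [  0.       0.       1.    ]] [[-0.9377  0.2396 -0.2516  0.2869]
 [-0.3472 -0.6194  0.7041  0.7294]
 [ 0.0129  0.7476  0.664   0.773 ]
 [ 0.      0.      0.      1.    ]]
{'K': array([[371.6483,   0.    , 316.7707],
       [  0.    , 371.6483, 240.5544],
       [  0.    ,   0.    ,   1.    ]]), 'hand_eye': array([[ 0.0013,  0.9646,  0.2637,  0.0768],
       [ 1.    , -0.0014,  0.0003,  0.0005],
       [ 0.0006,  0.2637, -0.9646, -0.1549],
       [ 0.    ,  0.    ,  0.    ,  1.    ]])}
{'time_s': 0.15, 'qpos': array([ 1.2214,  0.3003,  1.5214,  0.    ,  1.3207, -0.0666]), 'joint_vel': array([ 0.0001, -0.0006, -0.0014,  0.0003, -0.0021, -0.0001]), 'tau': array([  0.0003, -53.1973, -35.281 ,   0.0708,   0.0236,  -0.    ]), 'ee_pos': array([0.1534, 0.528 , 0.23  ]), 'eef_rot': array([-3.1407, -0.0001,  2.8587]), 'force': array([-0.2707, -0.773 ,  0.5681]), 'moment': array([-0.0059,  0.0088,  0.0081]), 'grip_force': 0.0, 'grip_width': 0.09344241470058642} 0.025
```

View pics/scene0.png

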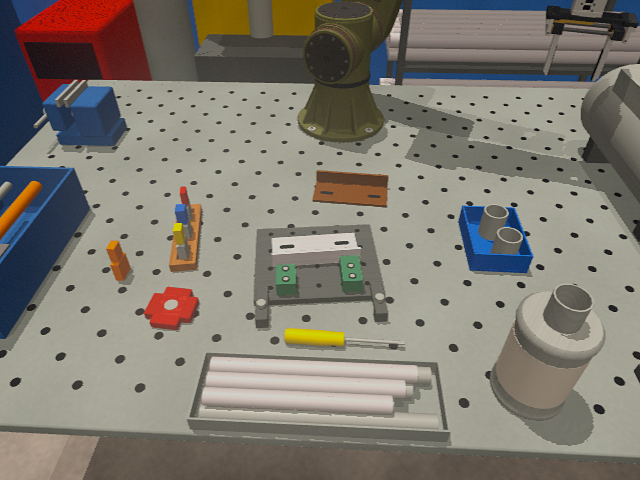

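View pics/side0.png

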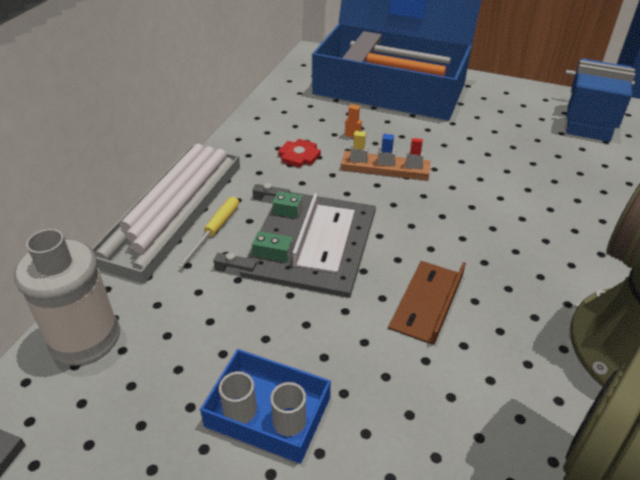

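The scene camera looks back at the robot, so right in the image is +y. The rack is on −y, with yellow at scene (179,236), nearest the camera. The short green stop is the −y one (286,278) and the long stop is the +y one (351,272). The bare bracket is at (316,248). The brown and orange look-alikes are at (350,188) and (118,260).

```bash
cat > h.py <<'E'
from station import ctrl
import cv2,numpy as np
from scipy.spatial.transform import Rotation as R
np.set_printoptions(precision=4,suppress=True)
def shot(n):
    o=ctrl.get_obs(); c=ctrl.camera(n)
    if n=="wrist":
        T=np.eye(4); T[:3,:3]=R.from_euler("xyz",o["eef_rot"]).as_matrix(); T[:3,3]=o["ee_pos"]
        c["pose"]=T@c["hand_eye"]
    c["fish"]=n=="wrist"; c["hsv"]=cv2.cvtColor(c["img"],cv2.COLOR_RGB2HSV)
    return c
def onplane(c,px,z):
    px=np.atleast_2d(np.asarray(px,float)); K=c["K"]
    x=(px[:,0]-K[0,2])/K[0,0]; y=(px[:,1]-K[1,2])/K[1,1]
    if c["fish"]:
        r=np.hypot(x,y)+1e-12; d=np.c_[x/r*np.sin(r),-y/r*np.sin(r),-np.cos(r)]
    else: d=np.c_[x,-y,-np.ones_like(x)]
    d=d@c["pose"][:3,:3].T; p=c["pose"][:3,3]
    return p+d*((z-p[2])/d[:,2])[:,None]
def proj(c,P):
    P=np.atleast_2d(P); q=(P-c["pose"][:3,3])@c["pose"][:3,:3]; K=c["K"]
    if c["fish"]:
        s=np.hypot(q[:,0],q[:,1])+1e-12; th=np.arctan2(s,-q[:,2]); u=q[:,0]/s*th; v=-q[:,1]/s*th
    else: u=q[:,0]/-q[:,2]; v=-q[:,1]/-q[:,2]
    return np.c_[u*K[0,0]+K[0,2],v*K[1,1]+K[1,2]]
def blobs(c,lo,hi,amin=30):
    m=cv2.inRange(c["hsv"],np.array(lo),np.array(hi))
    n,l,s,ce=cv2.connectedComponentsWithStats(m)
    return [(s[i],ce[i],(l==i).astype(np.uint8)) for i in range(1,n) if s[i,4]>=amin]
def rect(c,m,z):
    k=max(cv2.findContours(m,cv2.RETR_EXTERNAL,cv2.CHAIN_APPROX_NONE)[0],key=cv2.contourArea)[:,0]
    w=onplane(c,k,z)[:,:2]; (x,y),(a,b),t=cv2.minAreaRect((w*1000).astype(np.float32)); return np.array([x,y,a,b,t])
E
python3 - <<'E'
from h import *
for n in("scene","side"):
    c=shot(n)
    for nm,lo,hi,z in(("yel",(24,150,100),(34,255,255),.07),("green",(60,80,40),(85,255,255),.04)):
        for s,ce,m in blobs(c,lo,hi): print(n,nm,s,ce,onplane(c,ce,z)[0],rect(c,m,z))
E
```

```text
scene yel [173 223  10  21 124] [177.4919 231.8145] [ 0.5911 -0.3049  0.07  ] [ 594.3096 -304.3651   62.5072   15.6871   16.7263]
scene yel [285 328  59  18 801] [313.8714 336.2135] [ 0.8213 -0.0308  0.07  ] [821.6522 -30.9895  90.2413  27.3074  88.3376]
scene green [340 255  23  26 421] [350.2257 267.7197] [0.6413 0.0261 0.04  ] [640.7669  26.2214  65.0732  36.2475   6.294 ]
scene green [276 264  20  21 306] [285.2843 274.1895] [ 0.6638 -0.092   0.04  ] [662.6422 -91.7086  49.2594  34.5508   6.5909]
side green [274 192  27  25 430] [285.5767 205.1326] [ 0.6629 -0.0755  0.04  ] [664.2343 -79.3994  48.373   69.2685  15.2177]
side green [253 233  38  28 718] [271.1936 246.8468] [0.6407 0.0399 0.04  ] [641.2317  37.44    68.1272  61.1347   7.3902]
```

{"name": "apply_moves", "arguments": {"deltas": [[0,2.15,-4,0,0,0,-0.0645],[0,2.15,-4,0,0,0,-0.0645],[0,2.15,-4,0,0,0,-0.0645],[0,2.15,-4,0,0,0,-0.0645],[0,2.15,-4,0,0,0,-0.0645],[0,2.15,-4,0,0,0,-0.0645],[0,2.15,-4,0,0,0,-0.0645],[0,2.15,-4,0,0,0,-0.0645],[0,2.15,-4,0,0,0,-0.0645],[0,2.15,-4,0,0,0,-0.0645]]}}

```text
time_s: 1.25
ee_pos: [0.3689, 0.1264, 0.2307]
eef_rot: [3.141, 0.0, 2.211]
force: [0.4, 0.7, -0.3]
grip_width: 0.0943
grip_force: 0.0
```

{"name": "apply_moves", "arguments": {"deltas": [[0,2.15,-4,0,0,0,-0.0645],[0,2.15,-4,0,0,0,-0.0645],[0,2.15,-4,0,0,0,-0.0645],[0,2.15,-4,0,0,0,-0.0645],[0,2.15,-4,0,0,0,-0.0645],[0,2.15,-4,0,0,0,-0.0645],[0,2.15,-4,0,0,0,-0.0645],[0,2.15,-4,0,0,0,-0.0645],[0,2.15,-4,0,0,0,-0.0645],[0,2.15,-4,0,0,0,-0.0645],[0,0,0,0,0,0,0],[0,0,0,0,0,0,0],[0,0,0,0,0,0,0]]}}

```text
validation failed for argument at $.de...
```

{"name": "apply_moves", "arguments": {"deltas": [[0,2.15,-4,0,0,0,-0.0645],[0,2.15,-4,0,0,0,-0.0645],[0,2.15,-4,0,0,0,-0.0645],[0,2.15,-4,0,0,0,-0.0645],[0,2.15,-4,0,0,0,-0.0645],[0,2.15,-4,0,0,0,-0.0645],[0,2.15,-4,0,0,0,-0.0645],[0,2.15,-4,0,0,0,-0.0645],[0,2.15,-4,0,0,0,-0.0645],[0,2.15,-4,0,0,0,-0.0645]]}}

```text
time_s: 2.25
ee_pos: [0.584, -0.2736, 0.2302]
eef_rot: [-3.141, -0.0, 1.566]
force: [0.2, 1.0, 0.7]
grip_width: 0.094
grip_force: 0.0
```

{"name": "apply_moves", "arguments": {"deltas": [[0,0,0,0,0,0,0],[0,0,0,0,0,0,0],[0,0,0,0,0,0,0]]}}

```text
time_s: 2.55
ee_pos: [0.5833, -0.271, 0.2306]
eef_rot: [-3.142, -0.0, 1.57]
force: [-0.0, -0.4, 1.3]
grip_width: 0.0937
grip_force: 0.0
```

```bash
python3 - <<'E'
from h import *
c=shot("wrist"); cv2.imwrite("pics/w1.png",c["img"][:,:,::-1])
print(ctrl.get_obs()["ee_pos"],ctrl.get_obs()["eef_rot"])
for nm,lo,hi,z in(("yel",(24,150,100),(34,255,255),.084),("red",(0,170,100),(6,255,255),.084),("blue",(105,150,80),(125,255,255),.084),("green",(60,80,40),(85,255,255),.045)):
    for s,ce,m in blobs(c,lo,hi,60): print(nm,s,ce,onplane(c,ce,z)[0],rect(c,m,z))
E
```

```text
[ 0.5833 -0.2708  0.2309] [3.1413 0.0001 1.5703]
yel [493   0   8  46 208] [495.5048  20.4423] [ 0.7397 -0.0765  0.084 ] [740.376  -77.9093  44.7385   6.6888  87.9287]
yel [502   0   7  47 181] [505.7845  21.0331] [ 0.7504 -0.075   0.084 ] [749.7956 -76.5143  47.1752   5.8866  87.9083]
red [ 408  196   77   78 4053] [445.9062 234.833 ] [ 0.696  -0.2712  0.084 ] [ 697.5227 -272.1207   68.4387   68.5914   85.5627]
red [183 284  15  13 106] [188.7736 289.    ] [ 0.4661 -0.3225  0.084 ] [ 468.2066 -323.2454   15.4138   10.2799   12.5875]
blue [243 269  30  24 529] [257.4386 280.5652] [ 0.5312 -0.3129  0.084 ] [ 531.1074 -312.9275   23.0266   19.4512    9.9091]
green [ 378   18   55   41 1502] [405.4174  36.4627] [ 0.6651 -0.0915  0.045 ] [665.5466 -92.9515  49.2498  40.5967   6.3468]
```

View pics/w1.png

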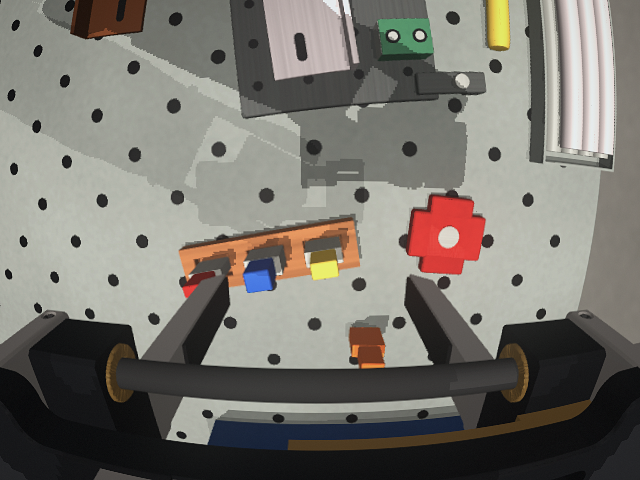

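The wrist view shows the rack lying mostly along world x, with yellow at (324,264), blue at (257,281) and red at (189,289). So the spacer's 36 mm side runs along ~world x. I need to fix the yellow mask, then get the grasp pose.

```bash
python3 - <<'E'
from h import *
c=shot("wrist"); h=c["hsv"]
print(h[258:274:4,316:332:5].tolist())
for s,ce,m in blobs(c,(20,120,90),(35,255,255),60):
    if 240<ce[1]<300:
        print(s,ce,rect(c,m,.084)); V=h[:,:,2][m>0]; print(np.percentile(V,[5,25,50,75,95]))
        t=cv2.threshold(V.reshape(-1,1),0,255,cv2.THRESH_OTSU)[0]
        for mm in (m*(h[:,:,2]>t),m*(h[:,:,2]<=t)): ys,xs=np.nonzero(mm); print(len(xs),xs.mean(),ys.mean(),rect(c,mm.astype(np.uint8),.084))
# rack (orange wood)
print(h[242,330],h[245,240])
for s,ce,m in blobs(c,(5,100,90),(17,230,255),300): print('wood',s,ce,rect(c,m,.018))
cv2.imwrite("pics/w1c.png",cv2.resize(c["img"][205:305,165:375,::-1],None,fx=3.5,fy=3.5,interpolation=cv2.INTER_CUBIC))
E
```

```text
[[[22, 156, 116], [21, 155, 117], [21, 155, 117], [21, 152, 116]], [[21, 156, 113], [22, 167, 224], [27, 154, 238], [30, 141, 238]], [[31, 137, 239], [31, 139, 239], [31, 138, 239], [31, 139, 239]], [[31, 138, 239], [31, 140, 239], [31, 141, 239], [31, 140, 239]]]
[310 249  29  31 732] [323.4577 264.3429] [ 588.8676 -297.4449   23.8953   25.0361    8.6935]
[114.55 117.   237.   239.   240.  ]
447 323.92393736017897 269.5771812080537 [ 589.44   -302.3952   23.5319   15.0657    8.6652]
285 322.7263157894737 256.1333333333333 [ 588.1371 -289.9449   22.5286   10.3205    7.5217]
[20 28 83] [ 12 151 210]
wood [ 179  220  181   67 4413] [275.3852 250.0406] [ 530.1794 -313.3049  190.9471   51.1151    9.9066]
wood [ 349  327   36   42 1280] [367.0086 346.3891] [ 641.3998 -423.1953   40.441    59.7786    4.7606]
```

View pics/w1c.png

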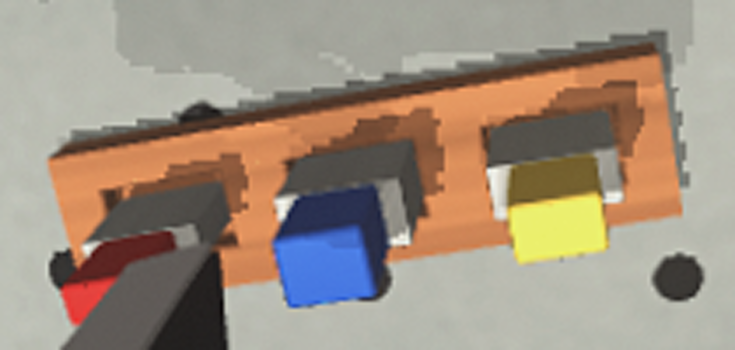

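The crop shows yellow's top face at (0.589, −0.302), turned 0.15 rad, which fits the rack pose. Next I move to hover over it with the yaw aligned.

{"name": "apply_moves", "arguments": {"deltas": [[100,0.06,-0.31,-0.8,0,0,-0.1417],[100,0.06,-0.31,-0.8,0,0,-0.1417],[100,0.06,-0.31,-0.8,0,0,-0.1417],[100,0.06,-0.31,-0.8,0,0,-0.1417],[100,0.06,-0.31,-0.8,0,0,-0.1417],[100,0.06,-0.31,-0.8,0,0,-0.1417],[100,0.06,-0.31,-0.8,0,0,-0.1417],[100,0.06,-0.31,-0.8,0,0,-0.1417],[100,0.06,-0.31,-0.8,0,0,-0.1417],[100,0.06,-0.31,-0.8,0,0,-0.1417]]}}

```text
time_s: 3.65
ee_pos: [0.5896, -0.3021, 0.1509]
eef_rot: [3.141, -0.001, 0.147]
force: [-0.7, -0.3, -0.3]
grip_width: 0.0573
grip_force: 0.0
```

{"name": "apply_moves", "arguments": {"deltas": [[100,0,0,0,0,0,0],[100,0,0,0,0,0,0],[100,0,0,0,0,0,0]]}}

```text
time_s: 3.95
ee_pos: [0.5897, -0.3025, 0.1513]
eef_rot: [3.141, -0.001, 0.156]
force: [0.1, 0.9, -0.6]
grip_width: 0.0575
grip_force: 0.0
```

```bash
python3 - <<'E'
from h import *
c=shot("wrist"); h=c["hsv"]; o=ctrl.get_obs(); print(o["ee_pos"],o["eef_rot"],o["grip_width"])
cv2.imwrite("pics/w2.png",c["img"][:,:,::-1])
for s,ce,m in blobs(c,(20,120,200),(35,255,255),100): print(s,ce,rect(c,m,.084))
for s,ce,m in blobs(c,(60,80,40),(85,255,255),100): print('green',s,ce,rect(c,m,.045))
E
```

```text
[ 0.5897 -0.3026  0.1513] [ 3.141  -0.0008  0.1548] 0.057119141702816664
[ 24   0  76  15 906] [58.7141  5.6589] [749.0136 -87.8443  81.4556  11.8139  82.9729]
[306 252  24  31 634] [316.4101 268.6404] [ 588.2218 -302.9877   20.1829   14.7651    8.956 ]
green [  57   86   51   64 2659] [ 82.8966 117.5013] [666.5162 -99.4468  49.7619  53.0377   7.0665]
green [  0 104  16  68 977] [  6.827  137.7431] [647.3701  -8.9425  62.8728  22.8847   4.9701]
```

View pics/w2.png

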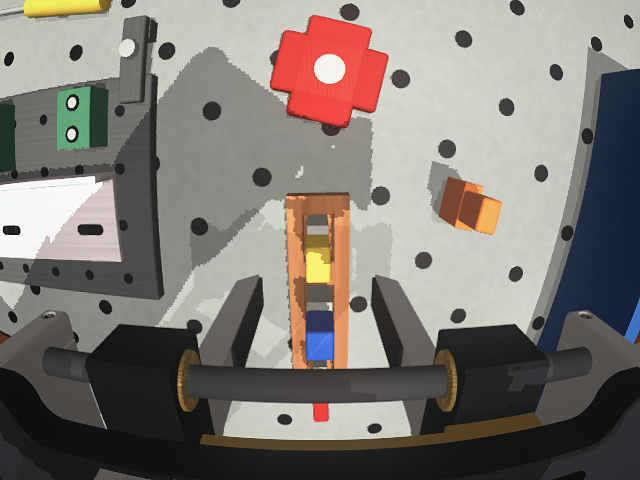

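Yellow at (316,268) sits centred between the fingers. I descend, close and lift.

{"name": "apply_moves", "arguments": {"deltas": [[100,0,0,-1.6,0,0,0],[100,0,0,-1.6,0,0,0],[100,0,0,-1.6,0,0,0],[100,0,0,-1.4,0,0,0],[100,0,0,-1.2,0,0,0],[100,0,0,0,0,0,0],[100,0,0,0,0,0,0],[255,0,0,0,0,0,0],[255,0,0,0,0,0,0],[255,0,0,0,0,0,0]], "grip_force": 25}}

```text
time_s: 5.0
ee_pos: [0.5897, -0.3029, 0.077]
eef_rot: [3.141, -0.001, 0.152]
force: [0.1, 0.0, -0.3]
grip_width: 0.0365
grip_force: 0.0
```

{"name": "apply_moves", "arguments": {"deltas": [[255,0,0,0,0,0,0],[255,0,0,0,0,0,0],[255,0,0,0,0,0,0],[255,0,0,0,0,0,0]]}}

```text
time_s: 5.4
ee_pos: [0.5895, -0.3029, 0.0765]
eef_rot: [3.142, -0.0, 0.152]
force: [0.2, 0.2, 0.9]
grip_width: 0.0159
grip_force: 25.0
```

{"name": "apply_moves", "arguments": {"deltas": [[255,0,0,2,0,0,0],[255,0,0,3,0,0,0],[255,0,0,4,0,0,0],[255,0,0,4,0,0,0.136],[255,0.4,2,0,0,0,0.14],[255,0.4,2,0,0,0,0.14],[255,0.4,2,0,0,0,0.14],[255,0.4,2,0,0,0,0.14],[255,0.4,2,0,0,0,0.14],[255,0.4,2,0,0,0,0.14]]}}

```text
time_s: 6.4
ee_pos: [0.6134, -0.182, 0.2061]
eef_rot: [-3.141, 0.0, 1.134]
force: [0.1, 0.4, -2.3]
grip_width: 0.0159
grip_force: 25.0
```

{"name": "apply_moves", "arguments": {"deltas": [[255,0.4,2,0,0,0,0.14],[255,0.4,2,0,0,0,0.14],[255,0.4,2,0,0,0,0.14],[255,0.2,2.6,0,0,0,0.14],[255,0,0,0,0,0,0],[255,0,0,0,0,0,0],[255,0,0,0,0,0,0]]}}

```text
time_s: 7.1
ee_pos: [0.6273, -0.0976, 0.2063]
eef_rot: [-3.141, 0.0, 1.685]
force: [-0.5, -0.3, -1.5]
grip_width: 0.0157
grip_force: 25.0
```

```bash
python3 - <<'E'
from h import *
c=shot("wrist"); o=ctrl.get_obs(); print(o["ee_pos"],o["eef_rot"],o["grip_width"])
cv2.imwrite("pics/w3.png",c["img"][:,:,::-1])
for s,ce,m in blobs(c,(60,80,40),(85,255,255),100): 
    V=c["hsv"][:,:,2][m>0]; print('green',s,ce,rect(c,m,.045),np.percentile(V,[5,25,50,75,95]))
E
```

```text
[ 0.6273 -0.0977  0.2063] [-3.1414  0.0001  1.6854] 0.015715416341636337
green [ 315   68   78   45 2774] [352.5876  89.765 ] [644.2031  26.7367  65.2066  37.4599   6.5828] [ 90. 108. 110. 111. 167.]
green [ 333  203   57   44 1936] [361.6663 225.061 ] [665.4783 -88.1304  49.3339  38.936    6.5872] [ 63.  91. 144. 155. 175.]
```

View pics/w3.png

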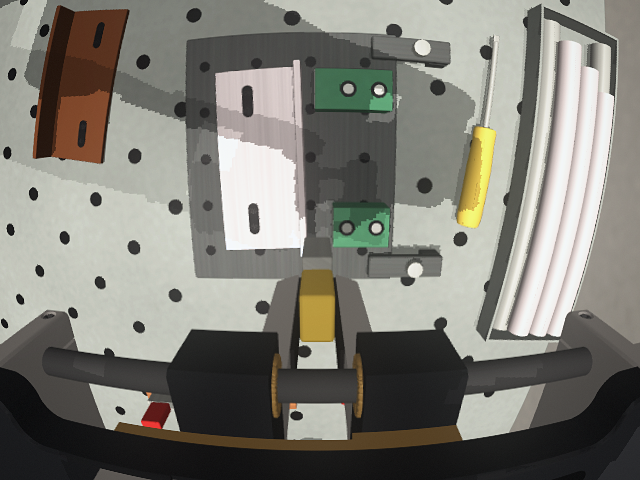

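The picture shows the spacer held with its handle at (318,305), the short stop at (362,225), the long stop at (353,90) and the bracket face's upper edge along x≈301. Next I measure the gap in the plate frame.

```bash
python3 - <<'E'
from h import *
c=shot("wrist"); g=cv2.cvtColor(c["img"],cv2.COLOR_RGB2GRAY).astype(float); g=cv2.GaussianBlur(g,(3,3),0)
rows=np.arange(70,246,5); dx=np.diff(g[:,286:314],axis=1)
cols=286+dx[rows].argmin(1)+1.0; print(np.c_[rows,cols].astype(int).T.tolist())
w=onplane(c,np.c_[cols,rows],.049)[:,:2]
w=w[np.abs(cols-np.median(cols))<8]
vx,vy,x0,y0=cv2.fitLine(w.astype(np.float32),cv2.DIST_HUBER,0,.001,.001).ravel(); th=np.arctan2(-vx*np.sign(vy),abs(vy))
yaw=.115; Rm=np.array([[np.cos(yaw),-np.sin(yaw)],[np.sin(yaw),np.cos(yaw)]])
print("bracket yaw",th, "line pt",x0,y0)
for nm,(a,b) in dict(long=((312,325),(80,103)),short=((322,345),(212,240))).items():
    r=np.arange(b[0],b[1],3); s=c["img"].astype(float); gr=s[:,:,1]-s[:,:,0]; d=np.diff(cv2.GaussianBlur(gr,(3,3),0)[:,a[0]-8:a[1]+5],axis=1)
    k=a[0]-8+d[r].argmax(1)+.5; p=onplane(c,np.c_[k,r],.045)[:,:2]@Rm; print(nm,k,"face plate x",p[:,0].mean(),p[:,1].mean())
print("line pts in plate frame",(w@Rm)[::6])
print("tcp plate",ctrl.get_obs()["ee_pos"][:2]@Rm, "short centre",np.array([.665,-.0905])@Rm,"long",np.array([.6435,.027])@Rm)
E
```

```text
[[70, 75, 80, 85, 90, 95, 100, 105, 110, 115, 120, 125, 130, 135, 140, 145, 150, 155, 160, 165, 170, 175, 180, 185, 190, 195, 200, 205, 210, 215, 220, 225, 230, 235, 240, 245], [300, 300, 301, 301, 301, 301, 301, 302, 302, 302, 302, 302, 302, 302, 303, 303, 303, 303, 303, 296, 295, 295, 296, 304, 295, 296, 305, 305, 305, 305, 306, 306, 306, 306, 304, 304]]
bracket yaw 0.14047357 line pt 0.6063665 -0.024244044
long [314.5 314.5 314.5 314.5 314.5 314.5 314.5 314.5] face plate x 0.6099919071352429 -0.04849468846382517
short [333.5 333.5 333.5 332.5 332.5 332.5 332.5 332.5 332.5 332.5] face plate x 0.6259979483670557 -0.16492092556245988
line pts in plate frame [[ 0.598  -0.0313]
 [ 0.5989 -0.0571]
 [ 0.5997 -0.0825]
 [ 0.6004 -0.1077]
 [ 0.5936 -0.1331]
 [ 0.6027 -0.1591]]
tcp plate [ 0.612  -0.1691] short centre [ 0.6502 -0.1662] long [ 0.6423 -0.047 ]
```

{"name": "apply_moves", "arguments": {"deltas": [[255,0.21,0.33,-1.5,0,0,0],[255,0,0,-2,0,0,0],[255,0,0,-2,0,0,0],[255,0,0,-1.5,0,0,0],[255,0,0,0,0,0,0],[255,0,0,0,0,0,0]]}}

```text
time_s: 7.8
ee_pos: [0.6297, -0.0936, 0.1366]
eef_rot: [3.142, -0.0, 1.687]
force: [0.2, -0.4, -1.9]
grip_width: 0.0163
grip_force: 25.0
```

```bash
python3 - <<'E'
from h import *
o=ctrl.get_obs(); print(o["ee_pos"],o["eef_rot"])
a=[]
for n,(u,v) in dict(scene=(225,215),side=(245,150)).items():
    c=shot(n); a.append(cv2.resize(c["img"][v:v+150,u:u+200,::-1],None,fx=4,fy=4,interpolation=cv2.INTER_CUBIC)[:300 if 0 else 600])
cv2.imwrite("pics/p4.png",cv2.resize(np.hstack(a),(800,300),interpolation=cv2.INTER_AREA))
c=shot("wrist"); cv2.imwrite("pics/w4.png",cv2.resize(c["img"][160:400,220:460,::-1],(600,600)))
E
```

```text
[ 0.6297 -0.0936  0.1366] [ 3.1416 -0.      1.6875]
```

View pics/w4.png

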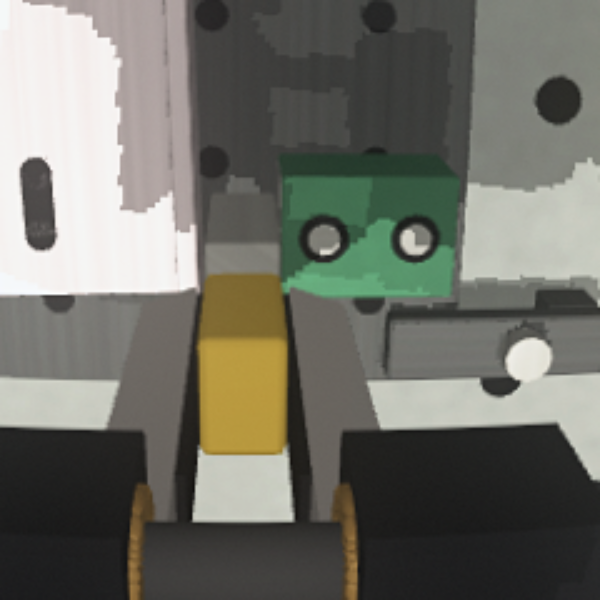

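The block, at (205–280, 245), lines up with the gap between the flange edge (195) and the stop face (282). I descend with force checks.

{"name": "apply_moves", "arguments": {"deltas": [[255,0,0,-0.8,0,0,0],[255,0,0,-0.8,0,0,0],[255,0,0,-0.8,0,0,0],[255,0,0,-0.7,0,0,0],[255,0,0,0,0,0,0],[255,0,0,0,0,0,0]]}}

```text
time_s: 8.55
ee_pos: [0.6296, -0.0935, 0.1053]
eef_rot: [-3.141, -0.0, 1.688]
force: [0.1, -0.6, -1.2]
grip_width: 0.0158
grip_force: 25.0
```

{"name": "apply_moves", "arguments": {"deltas": [[255,0,0,-0.5,0,0,0],[255,0,0,-0.5,0,0,0],[255,0,0,-0.5,0,0,0],[255,0,0,-0.3,0,0,0],[255,0,0,0,0,0,0],[255,0,0,0,0,0,0]]}}

```text
time_s: 9.15
ee_pos: [0.6296, -0.0936, 0.0875]
eef_rot: [3.142, 0.0, 1.688]
force: [0.7, 0.1, -2.5]
grip_width: 0.0156
grip_force: 25.0
```

{"name": "apply_moves", "arguments": {"deltas": [[255,0,0,-0.1,0,0,0],[255,0,0,0,0,0,0],[255,0,0,0,0,0,0]]}}

```text
time_s: 9.45
ee_pos: [0.6296, -0.0936, 0.0866]
eef_rot: [3.141, 0.0, 1.688]
force: [0.6, -0.7, -2.4]
grip_width: 0.0155
grip_force: 25.0
```

{"name": "apply_moves", "arguments": {"deltas": [[255,0,0,-0.08,0,0,0],[255,0,0,0,0,0,0],[255,0,0,0,0,0,0]]}}

```text
time_s: 9.75
ee_pos: [0.6295, -0.0936, 0.0856]
eef_rot: [-3.141, 0.0, 1.688]
force: [0.4, -0.4, -1.9]
grip_width: 0.0159
grip_force: 25.0
```

{"name": "apply_moves", "arguments": {"deltas": [[255,0,0,-0.06,0,0,0],[255,0,0,0,0,0,0],[255,0,0,0,0,0,0]]}}

```text
time_s: 10.05
ee_pos: [0.6297, -0.0936, 0.0855]
eef_rot: [3.141, 0.0, 1.688]
force: [-2.0, 0.7, 5.0]
grip_width: 0.0158
grip_force: 25.0
```

```bash
python3 - <<'E'
from h import *
o=ctrl.get_obs(); print(o["ee_pos"],o["force"],o["moment"])
E
```

```text
[ 0.6297 -0.0936  0.0855] [-2.0063  0.6931  4.9728] [-0.0208  0.6289 -0.0194]
```

{"name": "apply_moves", "arguments": {"deltas": [[200,0,0,0,0,0,0],[150,0,0,0,0,0,0],[150,0,0,0,0,0,0],[150,0,0,0,0,0,0],[150,0,0,1,0,0,0],[150,0,0,2,0,0,0],[150,0,0,3,0,0,0],[150,0,0,4,0,0,0],[150,0,0,2,0,0,0],[150,0,0,0,0,0,0]]}}

```text
time_s: 11.05
ee_pos: [0.6306, -0.0938, 0.2092]
eef_rot: [3.136, 0.002, 1.688]
force: [-0.2, 0.9, -0.8]
grip_width: 0.0388
grip_force: 0.0
```

```bash
python3 - <<'E'
from h import *
c=shot("wrist"); o=ctrl.get_obs(); print(o["ee_pos"],o["eef_rot"],o["grip_width"],o["force"])
cv2.imwrite("pics/w5.png",cv2.resize(c["img"][20:420,140:540,::-1],(600,600)))
yaw=.115; Rm=np.array([[np.cos(yaw),-np.sin(yaw)],[np.sin(yaw),np.cos(yaw)]])
for s,ce,m in blobs(c,(18,120,90),(35,255,255),60):
    r=rect(c,m,.093); print(s,ce,r,r[:2]/1000@Rm)
E
```

```text
[ 0.6299 -0.0936  0.2066] [3.139  0.0008 1.6878] 0.03872842240559099 [-0.4409  0.339  -0.5776]
[ 451  130   39  100 2321] [470.0052 179.7906] [743.5668 -28.5391  78.6777  21.1787  88.4605] [ 0.7354 -0.1137]
[304 219  21  39 769] [314.4824 238.1925] [628.7875 -89.4807  15.0518  29.8179   7.07  ] [ 0.6144 -0.161 ]
[407 364  10  51 159] [413.1761 389.4403] [ 737.1033 -224.6688    7.1472   61.7843   10.1931] [ 0.7065 -0.3078]
[218 370  10  45 165] [220.6    392.5394] [ 559.6693 -248.035     7.5256   54.6605    3.6741] [ 0.5275 -0.3106]
```

View pics/w5.png

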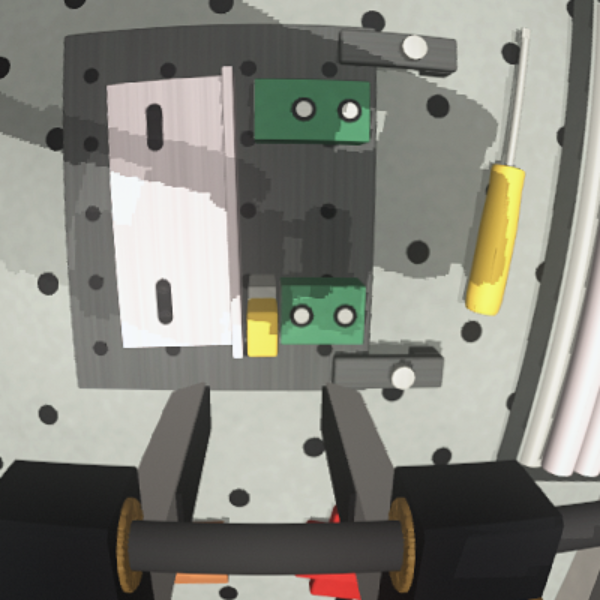

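The spacer stands upright in the gap, with its handle at (262,327) and clear of both the flange and the stop. Next I turn the tool and go behind the flange.

{"name": "apply_moves", "arguments": {"deltas": [[175,-0.5,0.5,0,0,0,-0.143],[175,-0.5,0.5,0,0,0,-0.143],[175,-0.5,0.5,0,0,0,-0.143],[175,-0.5,0.5,0,0,0,-0.143],[175,-0.5,0.5,0,0,0,-0.143],[175,-0.5,0.5,0,0,0,-0.143],[175,-0.5,0.5,0,0,0,-0.143],[175,-0.5,0.5,0,0,0,-0.143],[175,-0.5,0.5,0,0,0,-0.143],[175,-0.7,0.8,0,0,0,-0.143]]}}

```text
time_s: 12.1
ee_pos: [0.5769, -0.0405, 0.2034]
eef_rot: [-3.141, 0.002, 0.252]
force: [0.8, -0.5, 0.5]
grip_width: 0.0295
grip_force: 0.0
```

{"name": "apply_moves", "arguments": {"deltas": [[175,0,0,0,0,0,-0.143],[175,0,0,-3,0,0,0],[175,0,0,-3,0,0,0],[175,0,0,-3,0,0,0],[175,0,0,-2,0,0,0],[175,0,0,-1,0,0,0],[175,0,0,0,0,0,0],[175,0,0,0,0,0,0]]}}

```text
time_s: 12.9
ee_pos: [0.5778, -0.0406, 0.0856]
eef_rot: [3.141, -0.0, 0.115]
force: [0.4, 0.1, -0.9]
grip_width: 0.0294
grip_force: 0.0
```

```bash
python3 - <<'E'
from h import *
c=shot("wrist"); o=ctrl.get_obs(); print(o["ee_pos"],o["eef_rot"],o["grip_width"],o["force"])
cv2.imwrite("pics/w6.png",c["img"][:,:,::-1])
yaw=.115; Rm=np.array([[np.cos(yaw),-np.sin(yaw)],[np.sin(yaw),np.cos(yaw)]]); print(o["ee_pos"][:2]@Rm)
E
```

```text
[ 0.578  -0.0406  0.086 ] [ 3.1413 -0.0013  0.1148] 0.029461368894444204 [-0.0688 -0.0594  0.5711]
[ 0.5695 -0.1067]
```

View pics/w6.png

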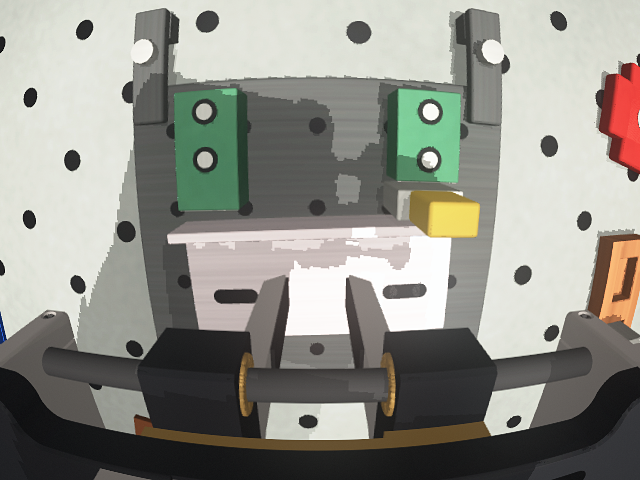

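The fingers stand centred behind the flange, over the foot. I go down, then advance along the plate's x.

{"name": "apply_moves", "arguments": {"deltas": [[175,0,0,-1.5,0,0,0],[175,0,0,-1.2,0,0,0],[175,0,0,-0.6,0,0,0],[175,0,0,-0.35,0,0,0],[175,0,0,0,0,0,0],[175,0,0,0,0,0,0]]}}

```text
time_s: 13.55
ee_pos: [0.5777, -0.0406, 0.0488]
eef_rot: [3.142, -0.0, 0.115]
force: [-0.5, 0.4, -0.6]
grip_width: 0.0292
grip_force: 0.0
```

{"name": "apply_moves", "arguments": {"deltas": [[175,0.3,0.035,0,0,0,0],[175,0.3,0.035,0,0,0,0],[175,0.3,0.035,0,0,0,0],[175,0.2,0.023,0,0,0,0],[175,0.2,0.023,0,0,0,0],[175,0.2,0.023,0,0,0,0],[175,0,0,0,0,0,0]]}}

```text
time_s: 14.25
ee_pos: [0.5927, -0.0388, 0.0485]
eef_rot: [-3.142, 0.0, 0.115]
force: [0.4, 0.9, -0.6]
grip_width: 0.0298
grip_force: 0.0
```

{"name": "apply_moves", "arguments": {"deltas": [[175,0.1,0.0115,0,0,0,0],[175,0.1,0.0115,0,0,0,0],[175,0.1,0.0115,0,0,0,0],[175,0.1,0.0115,0,0,0,0],[175,0.1,0.0115,0,0,0,0],[175,0.1,0.0115,0,0,0,0]]}}

```text
time_s: 14.85
ee_pos: [0.5986, -0.0381, 0.0485]
eef_rot: [-3.142, 0.0, 0.115]
force: [-3.3, -0.4, 0.6]
grip_width: 0.0296
grip_force: 1.7
```

{"name": "apply_moves", "arguments": {"deltas": [[175,0.05,0.0058,0,0,0,0],[175,0.05,0.0058,0,0,0,0],[175,0.05,0.0058,0,0,0,0],[175,0.05,0.0058,0,0,0,0],[175,0,0,0,0,0,0]]}}

```text
time_s: 15.35
ee_pos: [0.6005, -0.0379, 0.0485]
eef_rot: [-3.141, 0.0, 0.115]
force: [-3.9, -0.2, -0.7]
grip_width: 0.0293
grip_force: 1.9
```

Sliding at about 4 N. I'll keep going gently.

{"name": "apply_moves", "arguments": {"deltas": [[175,0.06,0.007,0,0,0,0],[175,0.06,0.007,0,0,0,0],[175,0.06,0.007,0,0,0,0],[175,0.06,0.007,0,0,0,0],[175,0.06,0.007,0,0,0,0],[175,0,0,0,0,0,0]]}}

```text
time_s: 15.95
ee_pos: [0.6028, -0.0376, 0.0485]
eef_rot: [-3.141, 0.002, 0.115]
force: [-11.1, -1.9, 4.8]
grip_width: 0.0295
grip_force: 5.7
```

{"name": "apply_moves", "arguments": {"deltas": [[175,0.05,0.0058,0,0,0,0],[175,0.05,0.0058,0,0,0,0],[175,0.05,0.0058,0,0,0,0],[175,0,0,0,0,0,0]]}}

```text
time_s: 16.35
ee_pos: [0.6029, -0.0376, 0.0485]
eef_rot: [-3.141, 0.006, 0.115]
force: [-24.8, -2.6, 13.4]
grip_width: 0.029
grip_force: 12.2
```

```bash
python3 - <<'E'
from h import *
c=shot("wrist"); o=ctrl.get_obs(); print(o["ee_pos"],o["eef_rot"],o["force"],o["moment"])
a=cv2.resize(c["img"][100:300,140:500,::-1],(800,444),interpolation=cv2.INTER_CUBIC)
cv2.imwrite("pics/w7.png",a)
E
```

```text
[ 0.603  -0.0376  0.0485] [-3.141   0.006   0.1148] [-24.1316  -2.4623  12.7047] [-0.474   4.3677 -0.0432]
```

View pics/w7.png

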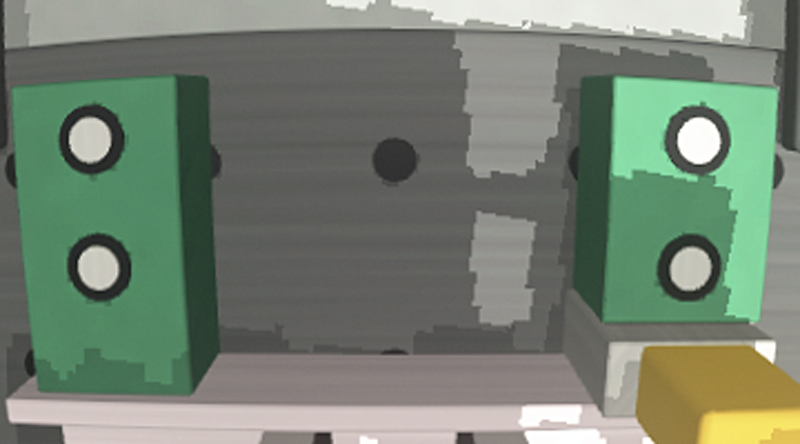

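The bracket face lies flush on the long stop (left) and on the spacer. The spacer is flush against the short stop, and the push is steady at 24 N with almost no yaw moment. I'll hold briefly, then hand in.

{"name": "apply_moves", "arguments": {"deltas": [[175,0,0,0,0,0,0],[175,0,0,0,0,0,0],[175,0,0,0,0,0,0],[175,0,0,0,0,0,0],[175,0,0,0,0,0,0]]}}

```text
time_s: 16.9
ee_pos: [0.6029, -0.0376, 0.0485]
eef_rot: [-3.141, 0.006, 0.115]
force: [-24.0, -2.4, 14.0]
grip_width: 0.0297
grip_force: 12.1
```

```bash
python3 - <<'E'
from station import ctrl
o=ctrl.get_obs(); print(o["ee_pos"],o["force"],o["joint_vel"]); print(ctrl.hand_in())
E
```

```text
[ 0.60293679 -0.03760452  0.04849151] [-23.96968656  -2.40984666  14.04727297] [-0.00085461 -0.00043433 -0.00045248  0.00054248  0.00042636  0.00135577]
the job is handed in; nothing more can be done
None
```

I handed the job in at about 17 s: the yellow spacer stands between the shorter stop and the bracket, and the gripper holds the bracket against the longer stop and the spacer with about 24 N; the hand-in gave no verdict back.

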